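# Uncap the stain-remover jar in its holder

## Task

The square jar of stain remover stands loose in its steel holder on the folding table: first turn the holder's turnbutton fully across the jar's foot so that the jar is locked down, and only then grip the tight cap and unscrew it anticlockwise until its threads let go. Lift the cap straight up and finish while holding it level, centred over the jar's mouth and just above it (about two centimetres clear of the rim), with the jar still seated and locked; do not put the cap down or let it go. Leave the bottle, carton and cup where they stand.

Things in the scene. Friction and masses are not known exactly. Their poses are not given: they have to be found in the camera images.
- holder: Fixed steel holder: plate 8 mm thick, 140 mm along x, y from -82 to +123 mm. Origin: on the table under the centre of the square well for the jar; z up. Well 106 x 106 mm inside; its lip is 8 mm wide, 16 mm above the table. The turnbutton's upright pivot is at x = 0, y = +92 mm.
- turnbutton (a joint): Turnbutton angle, rad. 0 = parked: blade nearly along the holder's +x, clear of the jar. Grows clockwise seen from above, to a stop at 1.35, where the blade points straight at the jar (holder's -y), its end over 8 mm of the jar's foot. Starts at 0 to 0.3; friction (0.12 N m) keeps it where it is left.
- turnbutton_grip (a point): On the turnbutton's pivot axis, in its upright black fin, 51.5 mm above the table; turns with it. Fin 10 mm thick (this frame's x), 42 mm long (y), top 10 mm above this point, foot 24 mm below. Steel blade under the fin: 14 mm wide, 8 mm thick, top 24 mm below this point, reaches 48 mm along -y.
- jar: Loose squat white jar, about 0.55 kg, in the well with 1 mm play; the well keeps it from turning. Origin: centre of underside, 8 mm above the table; z up, sides along x, y. Foot 104 x 104 x 10 mm, body 84 x 84 up to 46 mm, neck 39 mm across up to 58 mm with three thread tabs. A springy black seal disc on the neck pushes the cap up (14 to 8 N over 4 mm).
- jar_rim (a point): Centre of the jar's mouth: on the neck's axis, at the rim, 58 mm above the jar's underside.
- cap: Grey ribbed screw cap, 56 mm across, 46 mm tall, 60 g. Origin: centre of lower edge, z up; 46.5 mm above the jar's underside while tight. Its x starts 0 to 0.2 rad anticlockwise of the jar's x. Unscrews anticlockwise from above (0.3 N m), rising 2 mm; lets go at 1.15 rad from the jar's x, pops up a little, lifts off at 1.2 to 1.65 rad; a stop at 1.7.
- cap_rim (a point): Centre of the cap's lower edge (same point as the cap's origin).
- bottle: Bystander: white plastic bottle, 72 mm across, 210 mm tall; origin at the centre of its underside.
- carton: Bystander: cardboard carton 90 x 150 x 60 mm; origin at the centre of its underside.
- cup: Bystander: clear plastic cup, 72 mm across, 75 mm tall; origin at the centre of its underside.
Mind the look-alikes: they are no part of the job. Of the things like the cap, leave any that is blue or pink; of the rest the larger one is meant.

How it is judged:
By the outcome, as a careful person would: the job done as asked, in the order asked, and still so for the second after the job is handed in, while the arm keeps its last pose, push and grip.
It also fails if it takes over 58 s, if anything falls off the work surface, if the arm or the gripper's body presses on something with over 40 N, if the wrist force passes 120 N, or if a joint passes its speed limit or range.

## Robot

A 6-joint arm with a two-finger parallel gripper is mounted at the origin on the work surface. World frame = base frame: x ahead of the robot, y to its left, z up, the work surface at z = 0. Lengths are in mm, angles in rad, forces in N, time in s.
With the tool pointing down it reaches from about 400 to 925 mm from the base axis. Payload 12.5 kg.
Tool frame: the origin (TCP) lies midway between the tips of the shut fingers; the grasp point (between the pads) lies 19 mm behind it; z points along the fingers, y is the line along which they close (so a half turn about z gives the same grasp; the last joint's range is limited). The gripper opens to 95 mm and grips with 3 to 60 N. Pads are 20 mm wide; open, the fingers measure 119 mm over their backs; the gripper's body (75 mm by 180 mm) begins 59 mm behind the grasp point.
Start: joints at [1.17, 0.491, 1.559, -0, 1.092, -0.106], TCP at [181.576, 598.061, 214.661] pointing down, gripper open.
Joint ranges: [-3.1, 3.1], [-0.84, 2.19], [0.05, 2.79], [-1.13, 4.28], [0.06, 2.93], [-2.69, 2.69]. Speed limits (rad/s): [2.22, 2.22, 2.79, 3.14, 3.14, 3.14].

## Interface

Orientations are given as [roll, pitch, yaw] about the fixed x, y, z axes, in that order (R = Rz(yaw) Ry(pitch) Rx(roll)).
In Python, from cell import * gives the robot as it stands.
- The arm moves only by the tool servo_tool, never from a script. Its argument "moves" is one flat list of numbers, 5 for each row, row after row: the shift along the world's x, y, z as a fraction of full scale, then the turn about the world's z as a fraction of full scale, then the opening, from 0 (shut) to 1 (fully open). A call has 1 to 12 rows; each row is the pose to reach, as a shift and turn from the pose commanded when the call began, turning the shorter way round; what a row does not reach only later rows make up. Full scale, the value 1, is 400 mm for a shift and 180 degrees for a turn. A row lasts 1/12 s, in which the tool goes at most 41.7 mm and 7.16 degrees, less where a joint would pass 70% of its speed; a pose out of reach is approached as far as the arm can. A call with a number of a shift or a turn outside -1 to 1 is refused whole. A call with a gripper value outside its range is refused whole. The fingers move at their own pace and stop on an object; the grip force is fixed at half the most. Time passes only in rows, so rows that repeat a pose let the fingers close. It gives the time, the measured TCP pose, the force, the opening and the grip force at its end, in the units of the state.
- state(): the state, without advancing time (a new reading comes with each control period).
- read_camera(name): name is "scene" or "top" or "wrist"; returns (picture, depth): 420x560x3 uint8, blue, green, red; 420x560 float32, mm along the optical axis (not along the pixel's ray), 0 where there is no reading.
- get_calibration(name): a dict with "K" (3x3 intrinsics, pixels), "k1" (the pictures are not rectified: a ray, as slopes to the right and down, at radius r is drawn at 1 + k1 r^2 times it, then the intrinsics apply), "R" (3x3) and "t" (3): a world point X has camera coordinates R X + t. Camera axes: x right, y down, z forward; pixel columns grow to the right and rows downward; lengths in mm; the calibration is good to about 2 mm. A picture is of the moment at which its call begins: read the wrist's pose just before it. get_calibration takes no time and is no camera call; for the wrist camera it gives the pose at the moment of the call.
- job_done(): hands the job in; it is judged then, once.
The state is a dict: "t": time; "joints": joint angles; "qvel": joint speeds; "tau": joint torques, N m; "eef_pos": TCP position; "tcp_rot": TCP orientation; "ft_force": force on the tool from outside, world axes, zero at the start; "moment": the same for the moment, N m; "opening": opening from 0.0 (shut) to 1.0 (fully open); "grip_force": force on a finger pad.
Only numpy, scipy, OpenCV 4.12 (cv2) and the standard library are available. Lean on these libraries where they do the work, as an engineer would, in place of code of your own. Each camera call takes 0.05 s, during which the arm holds its last target. There are 200 camera calls.

## Working session

There is one attempt and no reset: what is moved stays moved. The work goes in short steps, Python scripts to look and compute and a tool call to move; the robot and the scene stay as the last step left them, time stands still between calls to the robot, and variables do not carry over. Pictures are saved under pics/ and viewed, at most 10 in all, crops included, and the job is handed in when it is done.

Besides the shell and the picture viewer there is one more tool, called after "Request:" as name(argument=value, ...), one argument or row to a line, values as JSON. servo_tool: Moves the arm, as the interface text tells. Its arguments: {"type":"object","properties":{"moves":{"type":"array"}},"required":["moves"]}

```bash
mkdir -p pics
cat > h.py <<'E'
from cell import *
import numpy as np, cv2
def snap(n,f):
    c=get_calibration(n); p,d=read_camera(n); cv2.imwrite(f'pics/{f}.png',p); np.savez(f'pics/{f}.npz',p=p,d=d,K=c['K'],k1=c['k1'],R=c['R'],t=c['t']); return p,d
def world(f):
    z=np.load(f'pics/{f}.npz'); d=z['d']; h,w=d.shape; K=z['K'];k1=float(z['k1'])
    u,v=np.meshgrid(np.arange(w),np.arange(h))
    D=np.array([k1,0,0,0,0.])
    q=cv2.undistortPoints(np.stack([u,v],-1).reshape(-1,1,2).astype(np.float64),K,D).reshape(h,w,2)
    C=np.dstack([q[...,0]*d,q[...,1]*d,d])
    W=(C-z['t'].reshape(3))@z['R']
    W[d==0]=np.nan
    return W
E
python3 - <<'E'
from h import *
a,_=snap('scene','s0');b,_=snap('top','t0')
cv2.imwrite('pics/both.png',cv2.resize(np.vstack([a,b]),(450,600)) if 0 else b)
print(state())
E
```

```text
{'t': 0.1, 'joints': array([ 1.17040699e+00,  4.91474842e-01,  1.55937494e+00,  1.27602526e-05,
        1.09169323e+00, -1.05580711e-01]), 'qvel': array([-0.00036567, -0.00137037, -0.00174904,  0.00037179,  0.00362198,
        0.00085919]), 'tau': array([ 3.18152815e-03, -6.13630342e+01, -2.58607382e+01,  6.93941535e-02,
        4.71383147e-02, -4.95396807e-05]), 'eef_pos': array([181.48085056, 597.8560466 , 214.14003784]), 'tcp_rot': array([-3.14064878e+00, -1.11408053e-04,  2.84677809e+00]), 'ft_force': array([-0.30214525, -0.80405017,  0.09192214]), 'moment': array([0.00026945, 0.02430143, 0.02332443]), 'grip_force': 0.0, 'opening': 0.9987028170166913}
```

View pics/s0.png

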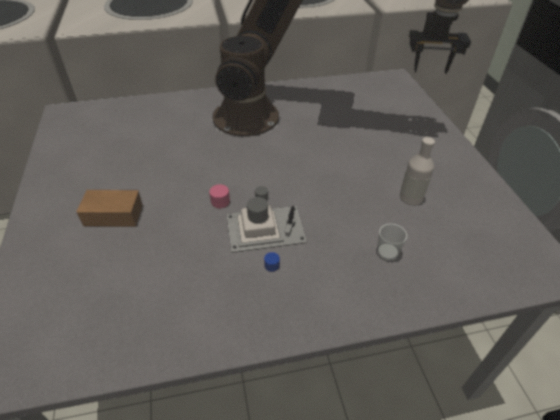

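View pics/t0.png

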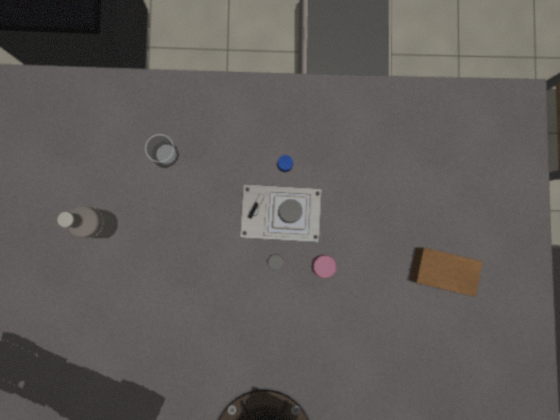

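Candidates for the cap:

| Thing | Scene pixel | Top pixel |
|---|---|---|
| Large grey cap, on the jar | (258,209) | (290,211) |
| Small grey cap | (261,194) | (276,262) |
| Pink cap | (220,196) | (324,267) |
| Blue cap | (272,262) | (285,163) |

I choose the large grey one on the jar. The fin is at top (253,210) and scene (291,214).

Run:
```python
from h import *
for f,pts in (('t0',[(290,211),(276,262),(253,210),(245,214),(246,189),(318,192),(317,237),(243,232),(275,230)]),('s0',[(258,204),(291,212),(261,190),(300,237)])):
    W=world(f)
    for p in pts: print(f,p,np.round(W[p[1],p[0]],1))
W=world('t0');p=np.load('pics/t0.npz')['p']
def blob(f,lo,hi,x0,x1,y0,y1):
    W=world(f); m=(W[...,2]>lo)&(W[...,2]<hi); m[:y0]=0;m[y1:]=0;m[:,:x0]=0;m[:,x1:]=0
    P=W[m]; print(f,lo,m.sum(),P.mean(0).round(1),P.min(0).round(1),P.max(0).round(1)); return P
blob('t0',85,115,235,330,180,245); blob('s0',85,115,230,310,180,250)
blob('t0',35,75,235,265,180,245); blob('s0',40,75,280,310,195,245)
P=blob('t0',4,14,235,330,180,245); print(cv2.minAreaRect(P[:,:2].astype(np.float32)))
blob('t0',40,60,265,330,180,245)
cr=np.hstack([cv2.resize(p[180:245,235:330],(560,384),interpolation=3)]); cv2.imwrite('pics/c0.png',cr)
```

```text
t0 (290, 211) [566.7 -53.8 104.1]
t0 (276, 262) [442.8 -23.9  30.6]
t0 (253, 210) [571.   35.7  62.4]
t0 (245, 214) [564.4  58.1  12. ]
t0 (246, 189) [629.7  56.9  11.8]
t0 (318, 192) [ 625.2 -131.    12.6]
t0 (317, 237) [ 508.  -129.8    8.8]
t0 (243, 232) [517.8  62.4   8.9]
t0 (275, 230) [524.1 -20.2  16.2]
s0 (258, 204) [569.9 -53.1  99.5]
s0 (291, 212) [580.2  34.4  61.7]
s0 (261, 190) [445.5 -23.7  32.6]
s0 (300, 237) [628.1  49.6   9.4]
t0 85 438 [569.  -53.5 101. ] [541.1 -80.7  85.6] [596.3 -25.4 106.6]
s0 85 335 [575.9 -57.3  98.6] [542.1 -84.1  85.3] [601.  -29.7 105.2]
t0 35 79 [572.2  37.7  59.1] [553.6  26.1  35.5] [591.4  50.4  67.7]
s0 40 65 [579.6  33.5  56.2] [556.7  23.3  41.4] [594.1  48.2  64.3]
t0 4 1981 [568.8 -17.    8.4] [ 487.8 -161.2    4. ] [658.   85.2  14. ]
((572.2882690429688, -38.80426025390625), (168.12266540527344, 247.041259765625), 1.1316583156585693)
t0 40 651 [566.4 -52.3  53.5] [526.4 -96.9  40.7] [611.6 -11.5  59.8]
```

View pics/c0.png

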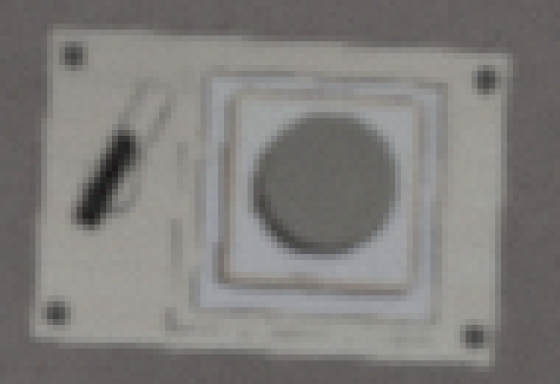

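The crop confirms the large grey cap on the jar. The black fin runs from about (90,218) to (125,135), with the blade pointing up and to the right, so the turnbutton is nearly parked. Next I move the wrist camera over it for a closer second view.

Request:
servo_tool(
  moves=[0.1, -0.2, 0.2, 0, 1, 0.25, -0.5, 0.25, 0, 1, 0.4, -0.8, 0.3, 0, 1, 0.45, -0.9, 0.3, 0, 1, 0.5, -1, 0.3, 0, 1, 0.5, -1, 0.3, 0, 1, 0.5, -1, 0.3, 0, 1, 0.5, -1, 0.3, 0, 1, 0.5, -1, 0.3, 0, 1, 0.5, -1, 0.3, 0, 1, 0.5, -1, 0.3, 0, 1, 0.5, -1, 0.3, 0, 1],
)

```text
t: 1.1
eef_pos: [383.3, 194.4, 335.6]
tcp_rot: [3.141, 0.002, 2.844]
ft_force: [-0.3, 0.4, -0.2]
opening: 1.001
grip_force: 0.0
```

Run:
```python
from h import *
c=get_calibration('wrist');s=state();print(s['eef_pos'],s['tcp_rot'],s['joints']);R=np.array(c['R']);C=-R.T@c['t'];print('cam',C,'fwd',R[2],'right',R[0],c['K'])
```

```text
[383.34372014 194.37744212 335.6416083 ] [3.14145991e+00 1.73311777e-03 2.84374617e+00] [ 3.15915963e-01  8.44149130e-02  1.81624057e+00 -9.40847679e-04
  1.23944405e+00 -9.56728576e-01]
cam [309.5664861  217.94988496 506.13964476] fwd [ 0.26221882 -0.08030966 -0.96166088] right [2.93299438e-01 9.56020618e-01 1.36158225e-04] [[361.55218359   0.         279.18991017]
 [  0.         361.55218359 210.64261188]
 [  0.           0.           1.        ]]
```

Request:
servo_tool(
  moves=[0.1, -0.1, -0.05, 0, 1, 0.2, -0.2, -0.1, 0, 1, 0.25, -0.3, -0.15, 0, 1, 0.3, -0.4, -0.2, 0, 1, 0.3, -0.5, -0.2, 0, 1, 0.3, -0.5, -0.2, 0, 1, 0.3, -0.5, -0.2, 0, 1, 0.3, -0.5, -0.2, 0, 1, 0.3, -0.5, -0.2, 0, 1, 0.3, -0.5, -0.2, 0, 1],
)

```text
t: 1.93
eef_pos: [501.3, -0.7, 254.9]
tcp_rot: [3.141, 0.0, 2.848]
ft_force: [-0.4, 0.1, -0.6]
opening: 0.997
grip_force: 0.0
```

Run:
```python
from h import *
p,_=snap('wrist','w0'); print(state()['eef_pos'],state()['tcp_rot'])
```

```text
[501.35458471  -0.62588214 255.06201307] [3.14124535e+00 5.13481879e-04 2.84844640e+00]
```

View pics/w0.png

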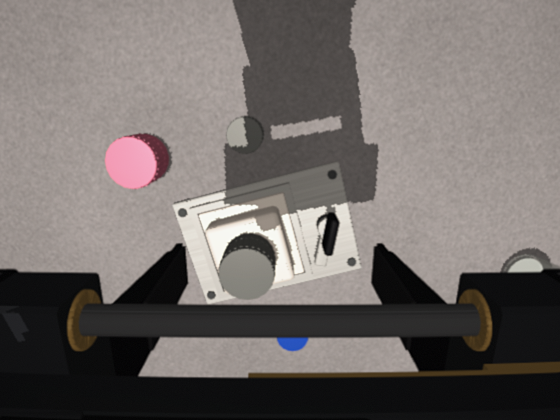

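The wrist view shows the cap top at (246,273), the fin at (331,232), and the plate bolts at (183,213), (332,174), (211,295) and (351,261). The bystanders are clear of the path.

Run:
```python
from h import *
W=world('w0');p=np.load('pics/w0.npz')['p'].astype(int)
B=[(183,213),(332,174),(351,261),(211,295)]
Q=[]
for u,v in B:
    q=np.nanmedian(W[v-2:v+3,u-2:u+3].reshape(-1,3),0);Q.append(q);print((u,v),q.round(1))
Q=np.array(Q)
for a,b in((0,1),(3,2)): d=Q[b]-Q[a];print('yaw',np.arctan2(-d[0],d[1]))
for a,b in((0,3),(1,2)): d=Q[b]-Q[a];print('yaw',np.arctan2(d[1],d[0]))
print('mid',Q.mean(0))
def blob(n,lo,hi,u0,u1,v0,v1,dark=None):
    m=(W[...,2]>lo)&(W[...,2]<hi); k=np.zeros_like(m);k[v0:v1,u0:u1]=1;m&=k
    if dark: m&=p.sum(2)<dark
    P=W[m];print(n,m.sum(),P.mean(0).round(1),P.min(0).round(1),P.max(0).round(1));
    r=cv2.minAreaRect(P[:,:2].astype(np.float32));print(r); e,v=np.linalg.eigh(np.cov(P[:,:2].T));print('axis',v[:,1],e**.5); return P
P=blob('captop',97,105,190,300,210,300); print('z',np.median(P[:,2]), cv2.minEnclosingCircle(P[:,:2].astype(np.float32)))
P=blob('fintop',58,66,305,350,200,265,200);print('z',np.median(P[:,2]))
P=blob('jartop',50,58,190,300,190,300)
```

```text
(183, 213) [ 509.7 -122.6   10.8]
(332, 174) [515.8  60.1  10.4]
(351, 261) [628.5  55.1  10.5]
(211, 295) [ 622.7 -127.6   10.5]
yaw -0.0335638404995105
yaw -0.031835249951377806
yaw -0.04400502009425527
yaw -0.04364084973394891
mid [569.19266383 -33.76388022  10.56593858]
captop 2348 [567.2 -53.4 101.6] [540.5 -81.6  97. ] [596.7 -25.8 103.7]
((568.0072631835938, -53.754764556884766), (55.81722640991211, 55.3073616027832), 9.5428466796875)
axis [-0.85778001  0.51401697] [13.91262599 14.19927056]
z 101.61971902392187 ((568.5204467773438, -54.061885833740234), 28.535078048706055)
fintop 289 [570.4  37.6  61.4] [552.1  26.4  58.2] [589.5  48.8  63.6]
((571.0245971679688, 37.621917724609375), (8.556766510009766, 40.3609619140625), 64.21944427490234)
axis [-0.89661841  0.44280406] [ 2.40729622 11.60204566]
z 61.58707499005565
jartop 2342 [553.4 -44.5  54. ] [525.3 -95.5  50. ] [610.6 -10.8  58. ]
((567.8258056640625, -53.48187255859375), (83.36637115478516, 83.14537048339844), 87.92411041259766)
axis [0.59120688 0.80651995] [18.99701519 30.14595864]
```

Request:
servo_tool(
  moves=[0.1, 0.06, -0.1, -0.03, 0.5, 0.174, 0.099, -0.2, -0.051, 0.5, 0.174, 0.099, -0.3, -0.051, 0.5, 0.174, 0.099, -0.35, -0.051, 0.5, 0.174, 0.099, -0.4, -0.051, 0.5, 0.174, 0.099, -0.4, -0.051, 0.5, 0.174, 0.099, -0.44, -0.051, 0.5, 0.174, 0.099, -0.48, -0.051, 0.5, 0.174, 0.099, -0.52, -0.051, 0.5, 0.174, 0.099, -0.547, -0.051, 0.5, 0.174, 0.099, -0.547, -0.051, 0.5, 0.174, 0.099, -0.547, -0.051, 0.5],
)

```text
t: 2.98
eef_pos: [571.5, 38.0, 36.9]
tcp_rot: [3.141, 0.001, 2.687]
ft_force: [0.3, 0.2, 0.3]
opening: 0.497
grip_force: 0.0
```

Request:
servo_tool(
  moves=[0, 0, 0, 0, 0.3, 0, 0, 0, 0, 0.2, 0, 0, 0, 0, 0.1, 0, 0, 0, 0, 0, 0, 0, 0, 0, 0, 0, 0, 0, 0, 0, 0, 0, 0, 0, 0, 0, 0, 0, 0, 0],
)

```text
t: 3.65
eef_pos: [571.1, 37.4, 36.0]
tcp_rot: [-3.141, -0.0, 2.686]
ft_force: [-2.0, -3.8, 2.6]
opening: 0.104
grip_force: 30.0
```

Request:
servo_tool(
  moves=[0, 0, 0, -0.035, 0, 0, 0, 0, -0.07, 0, 0, 0, 0, -0.105, 0, 0, 0, 0, -0.14, 0, 0, 0, 0, -0.175, 0, 0, 0, 0, -0.21, 0, 0, 0, 0, -0.245, 0, 0, 0, 0, -0.28, 0, 0, 0, 0, -0.31, 0, 0, 0, 0, -0.335, 0, 0, 0, 0, -0.355, 0, 0, 0, 0, -0.355, 0],
)

```text
t: 4.65
eef_pos: [572.3, 38.0, 36.0]
tcp_rot: [3.139, -0.0, 1.567]
ft_force: [4.4, 3.6, -0.8]
opening: 0.102
grip_force: 30.0
```

```bash
python3 -c "
from h import *
s=state();print(s['tcp_rot'],s['eef_pos'],s['ft_force'],s['moment'])"
```

```text
[ 3.13896389e+00 -3.87520876e-04  1.56714890e+00] [572.30512267  38.03403816  35.99504574] [ 4.40049936  3.5609503  -0.82645667] [ 0.43652073 -0.65924175 -0.11501394]
```

Request:
servo_tool(
  moves=[0, 0, 0, -0.01, 0, 0, 0, 0, -0.02, 0, 0, 0, 0, -0.02, 0, 0, 0, 0, -0.02, 0],
)

```text
t: 4.98
eef_pos: [572.4, 38.0, 36.0]
tcp_rot: [3.139, -0.0, 1.509]
ft_force: [4.0, 3.0, -1.2]
opening: 0.103
grip_force: 30.2
```

```bash
python3 -c "
from h import *
s=state();print(s['tcp_rot'],s['eef_pos'],s['ft_force'],s['moment'])"
```

```text
[ 3.13887188e+00 -2.22606508e-04  1.50940415e+00] [572.3500552   38.0283458   36.01710291] [ 3.97929126  3.01966404 -1.16600459] [ 0.42658985 -0.74247042  0.54661422]
```

The turnbutton has hit its stop: the yaw is 1.509 and the moment rose to 0.55 N m. I release it, rise and check.

Request:
servo_tool(
  moves=[0, 0, 0, 0, 0.2, 0, 0, 0, 0, 0.4, 0, 0, 0, 0, 0.5, 0, 0, 0.05, 0, 0.5, 0, 0, 0.12, 0, 0.5, 0, 0, 0.2, 0, 0.7, 0, -0.05, 0.3, 0, 0.8, -0.07, -0.1, 0.4, 0.01, 0.8, -0.14, -0.15, 0.48, 0.01, 0.8, -0.18, -0.18, 0.53, 0.01, 0.8, -0.18, -0.18, 0.53, 0.01, 0.8, -0.18, -0.18, 0.53, 0.01, 0.8],
)

```text
t: 5.98
eef_pos: [498.7, -35.2, 249.9]
tcp_rot: [3.138, 0.001, 1.538]
ft_force: [0.0, -0.7, 0.8]
opening: 0.793
grip_force: 0.0
```

Run:
```python
from h import *
snap('wrist','w1'); s=state(); print(s['eef_pos'],s['tcp_rot'],s['joints'])
W=world('w1');z=np.load('pics/w1.npz');p=z['p'].astype(int)
def blob(n,lo,hi,box,dark=None):
    m=(W[...,2]>lo)&(W[...,2]<hi)&(W[...,0]>box[0])&(W[...,0]<box[1])&(W[...,1]>box[2])&(W[...,1]<box[3])
    if dark: m&=p.sum(2)<dark
    P=W[m][:,:2].astype(np.float32);v=np.argwhere(m);print(n,m.sum(),'px',v.min(0),v.max(0),'z',np.median(W[m][:,2]),cv2.minAreaRect(P))
blob('cap',96,106,(520,620,-100,-10))
blob('fin',56,66,(540,600,5,70),200)
blob('jar',50,57,(520,620,-110,-5))
blob('blade',24,34,(550,600,-30,20))
cv2.imwrite('pics/w1c.png',cv2.resize(z['p'][150:340,170:420],(750,570),interpolation=2))
```

```text
[499.12247968 -34.63014832 248.41119447] [3.13982707e+00 1.55434438e-04 1.53859963e+00] [-2.01449021e-01  2.75816631e-01  1.81326054e+00  1.66158800e-04
  1.05074895e+00 -1.69334901e-01]
cap 2758 px [183 324] [242 384] z 101.59963414411156 ((568.3422241210938, -53.60601043701172), (55.675621032714844, 55.16062545776367), 69.38451385498047)
fin 434 px [ 90 345] [133 357] z 61.549855704511785 ((571.2745971679688, 37.30575942993164), (40.53435516357422, 9.390535354614258), 87.54883575439453)
jar 2671 px [161 306] [237 386] z 54.11329386026427 ((568.3088989257812, -53.133705139160156), (82.2632827758789, 82.67709350585938), 87.6604232788086)
blade 378 px [129 325] [159 371] z 27.816858459805445 ((575.2902221679688, 3.4647092819213867), (31.835546493530273, 49.053104400634766), 88.05924224853516)
```

View pics/w1c.png

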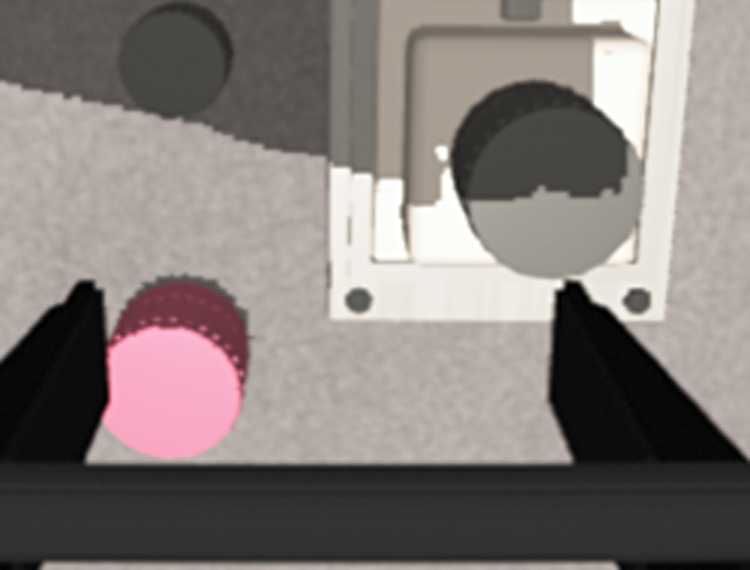

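The turnbutton is fully across: the fin is at 87.5° and the jar at 87.7°, and the blade is over the foot at crop (520,8). The cap measures (568.2, -53.6) with its top at z 101.6. I go down over it.

Request:
servo_tool(
  moves=[0.08, -0.02, -0.05, 0, 0.8, 0.172, -0.048, -0.1, 0, 0.8, 0.172, -0.048, -0.18, 0, 0.8, 0.172, -0.048, -0.25, 0, 0.8, 0.172, -0.048, -0.28, 0, 0.8, 0.172, -0.048, -0.32, 0, 0.8, 0.172, -0.048, -0.36, 0, 0.8, 0.172, -0.048, -0.4, 0, 0.8, 0.172, -0.048, -0.44, 0, 0.8, 0.172, -0.048, -0.455, 0, 0.8, 0.172, -0.048, -0.455, 0, 0.8, 0.172, -0.048, -0.455, 0, 0.8],
)

```text
t: 7.03
eef_pos: [568.0, -53.1, 65.1]
tcp_rot: [-3.14, -0.0, 1.54]
ft_force: [0.4, 0.1, 0.8]
opening: 0.802
grip_force: 0.0
```

Request:
servo_tool(
  moves=[0, 0, 0, 0, 0.7, 0, 0, 0, 0, 0.65, 0, 0, 0, 0, 0.5, 0, 0, 0, 0, 0.3, 0, 0, 0, 0, 0.3, 0, 0, 0, 0, 0.3, 0, 0, 0, 0, 0.3, 0, 0, 0, 0, 0.3],
)

```text
t: 7.7
eef_pos: [568.4, -53.6, 66.5]
tcp_rot: [3.14, 0.0, 1.54]
ft_force: [0.9, 0.7, 6.0]
opening: 0.582
grip_force: 30.0
```

```bash
python3 -c "
from h import *
s=state();print(s['tcp_rot'],s['eef_pos'],s['ft_force'],s['moment'],s['opening'],s['grip_force'])"
```

```text
[3.14019658e+00 2.19268280e-04 1.53982255e+00] [568.4038758  -53.61674374  66.46249096] [0.89829714 0.65806154 5.96354848] [ 0.00326905  0.0174183  -0.01927806] 0.5822572594223039 30.00100029807072
```

Request:
servo_tool(
  moves=[0, 0, 0, 0.03, 0.3, 0, 0, 0.001, 0.06, 0.3, 0, 0, 0.001, 0.09, 0.3, 0, 0, 0.002, 0.12, 0.3, 0, 0, 0.002, 0.15, 0.3, 0, 0, 0.003, 0.18, 0.3, 0, 0, 0.003, 0.21, 0.3, 0, 0, 0.003, 0.21, 0.3],
)

```text
t: 8.37
eef_pos: [568.2, -53.6, 67.6]
tcp_rot: [3.141, 0.001, 2.206]
ft_force: [-0.4, -0.1, 5.4]
opening: 0.587
grip_force: 30.0
```

```bash
python3 -c "
from h import *
s=state();print(s['tcp_rot'],s['eef_pos'],s['ft_force'],s['moment'],s['opening'],s['grip_force'])"
```

```text
[3.14090922e+00 7.39018453e-04 2.20551250e+00] [568.23530888 -53.62909367  67.61139237] [-0.35280979 -0.05848501  5.38269055] [-0.11678285  0.11291326  0.13924463] 0.5873362668242219 29.999552636872977
```

Request:
servo_tool(
  moves=[0, 0, 0, 0.03, 0.3, 0, 0, 0.001, 0.06, 0.3, 0, 0, 0.001, 0.09, 0.3, 0, 0, 0.002, 0.12, 0.3, 0, 0, 0.002, 0.15, 0.3, 0, 0, 0.003, 0.18, 0.3, 0, 0, 0.003, 0.204, 0.3, 0, 0, 0.003, 0.204, 0.3, 0, 0, 0.003, 0.204, 0.3],
)

```text
t: 9.12
eef_pos: [567.9, -53.8, 68.9]
tcp_rot: [-3.141, 0.0, 2.841]
ft_force: [-3.3, -1.4, 9.2]
opening: 0.585
grip_force: 30.0
```

Run:
```python
from h import *
s=state();print(s['tcp_rot'],s['eef_pos'],s['ft_force'],s['moment'],s['opening'],s['grip_force'])
```

```text
[-3.14131853e+00  2.83001806e-04  2.84128586e+00] [567.858864   -53.7780505   68.90520232] [-3.31787446 -1.37936713  9.15367129] [-0.23966775  0.47587222  0.10062741] 0.5854208351647611 30.001179618411697
```

Request:
servo_tool(
  moves=[0, 0, 0.003, 0, 0.3, 0, 0, 0.006, 0, 0.3, 0, 0, 0.01, 0, 0.3, 0, 0, 0.013, 0, 0.3, 0, 0, 0.013, 0, 0.3, 0, 0, 0.013, 0, 0.3],
)

```text
t: 9.62
eef_pos: [567.7, -53.5, 73.4]
tcp_rot: [-3.142, -0.001, 2.841]
ft_force: [-2.4, -1.3, -0.1]
opening: 0.588
grip_force: 30.0
```

Request:
servo_tool(
  moves=[0, 0, 0.01, 0, 0.3, 0, 0, 0.02, 0, 0.3, 0, 0, 0.03, 0, 0.3, 0, 0, 0.04, 0, 0.3, 0, 0, 0.05, 0, 0.3, 0, 0, 0.058, 0, 0.3, 0, 0, 0.062, 0, 0.3, 0, 0, 0.062, 0, 0.3, 0, 0, 0.062, 0, 0.3, 0, 0, 0.062, 0, 0.3],
)

```text
t: 10.45
eef_pos: [567.9, -53.5, 98.1]
tcp_rot: [3.142, -0.0, 2.84]
ft_force: [0.1, -0.4, -1.2]
opening: 0.583
grip_force: 30.0
```

Run:
```python
from h import *
snap('scene','s2');snap('wrist','w2'); s=state(); print(s['eef_pos'],s['tcp_rot'],s['ft_force'])
a=np.load('pics/s2.npz')['p'];b=np.load('pics/w2.npz')['p']
cv2.imwrite('pics/v2.png',np.hstack([cv2.resize(a[150:260,205:325],(400,367),interpolation=2),cv2.resize(b[100:340,150:400],(382,367))]))
W=world('s2'); np.set_printoptions(linewidth=200,suppress=True)
for u in (252,258,264): print(u,[(v,*W[v,u].round(0)) for v in range(192,232,2)])
```

```text
[567.89084698 -53.51927881  98.0481028 ] [ 3.14153930e+00 -3.56154292e-04  2.84052644e+00] [ 0.26755487  0.25369554 -1.12663812]
252 [(192, np.float64(559.0), np.float64(-66.0), np.float64(135.0)), (194, np.float64(564.0), np.float64(-67.0), np.float64(132.0)), (196, np.float64(572.0), np.float64(-68.0), np.float64(133.0)), (198, np.float64(578.0), np.float64(-69.0), np.float64(132.0)), (200, np.float64(588.0), np.float64(-71.0), np.float64(134.0)), (202, np.float64(593.0), np.float64(-72.0), np.float64(132.0)), (204, np.float64(592.0), np.float64(-72.0), np.float64(124.0)), (206, np.float64(591.0), np.float64(-72.0), np.float64(116.0)), (208, np.float64(592.0), np.float64(-72.0), np.float64(110.0)), (210, np.float64(594.0), np.float64(-73.0), np.float64(105.0)), (212, np.float64(592.0), np.float64(-73.0), np.float64(96.0)), (214, np.float64(577.0), np.float64(-71.0), np.float64(73.0)), (216, np.float64(580.0), np.float64(-72.0), np.float64(68.0)), (218, np.float64(578.0), np.float64(-72.0), np.float64(59.0)), (220, np.float64(578.0), np.float64(-72.0), np.float64(51.0)), (222, np.fl
[... 2153 characters left out ...]
07.0)), (210, np.float64(593.0), np.float64(-42.0), np.float64(97.0)), (212, np.float64(593.0), np.float64(-42.0), np.float64(90.0)), (214, np.float64(576.0), np.float64(-39.0), np.float64(65.0)), (216, np.float64(581.0), np.float64(-40.0), np.float64(63.0)), (218, np.float64(589.0), np.float64(-41.0), np.float64(63.0)), (220, np.float64(587.0), np.float64(-41.0), np.float64(54.0)), (222, np.float64(596.0), np.float64(-43.0), np.float64(56.0)), (224, np.float64(603.0), np.float64(-44.0), np.float64(55.0)), (226, np.float64(607.0), np.float64(-45.0), np.float64(53.0)), (228, np.float64(615.0), np.float64(-47.0), np.float64(53.0)), (230, np.float64(611.0), np.float64(-46.0), np.float64(41.0))]
```

View pics/v2.png

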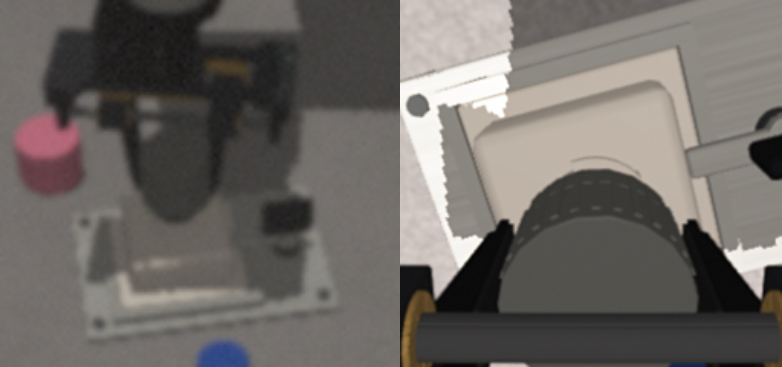

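The cap is held level at about z 86 on its lower edge, roughly 20 mm above the rim. The jar top is still at z 54, and the blade is still over the foot at crop (715,155). I hand the job in.

```bash
python3 -c "
from cell import *
print(job_done())"
```

```text
the job is handed in; nothing more can be done
None
```

The job is handed in: I locked the jar with the turnbutton first, then unscrewed the cap, and the arm now holds it level and centred about 20 mm above the rim, with the jar still seated and locked.

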